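Set a stand leg to its length mark and close the cam lever while holding it

TASK

The telescopic leg of a panel stand lies in its cradle on the bench, sticking out too far: take hold of the steel foot bar across the end of the leg, push the leg in against its spring until the edge of its black length mark is level with the collar's face, and keep it there. Without letting go, slide your grip sideways along the bar so that a finger sweeps the open cam lever fully shut against the leg; close the lever only with the leg at its mark. Finish still holding the bar with the leg at the mark and the lever shut, and leave the brush, tape roll and marker lying round the cradle where they are.

Things in the scene. Friction and masses are not known exactly. Their poses are not given: they have to be found in the camera images.
- collar_face (a point): Centre of the front face of the leg's black clamp collar (44 x 44 mm, top 72 mm above the bench), 50 mm above the bench. x runs along the leg into the outer tube (about away from the robot), y to the side of the cam lever, z up. Cradle and collar are fixed to the bench; place and yaw vary. The 12 mm plywood base spans x -30 to 140, y -55 to 55 mm.
- leg (a joint): How far the leg is out, in m: from the collar's face out to leg_mark. 0 = at the mark, positive = too far out; starts at 0.03 to 0.055, stops at -0.005 and 0.062. Slides along the collar's x. At the mark about 9 N of spring and 5 N of friction resist the push; let go there it springs out some 25 mm, even with the lever shut.
- leg_mark (a point): Near (collar-side) edge of the length mark, a black 3 mm band round the 22 mm square steel inner tube, on the tube's axis, 50 mm above the bench; the band lies on the foot bar's side of it. Moves with the leg and meets collar_face when the leg is at its mark. Axes as collar_face.
- foot_bar (a point): Plain steel bar across the leg's end: 210 mm long (y), 16 mm thick (x, the leg's direction: grip it across this), 24 mm high, plus a 12 mm rubber cap, 18 mm thick, at each end. The point is its middle, 72 mm out (-x) from leg_mark, 56 mm above the bench (44 to 68 mm; free below). Axes as collar_face. A pinch can slide along y while still holding the leg in x.
- lever (a joint): Angle of the cam lever in rad: 0 = shut (leaning in to the leg), starts open at 0.44 to 0.50, stop at 0.52. Turns about an upright pin at x = 12, y = 52 mm from collar_face and stays where left (0.12 N m of friction, 2 to 3 N at its end). Shut it by pushing its outer (+y) side towards the leg (-y).
- lever_tip (a point): Free end of the aluminium cam lever (8 mm thick, 25 mm high, 37 to 62 mm above the bench), mid thickness, 74 mm from its pin. From collar_face: shut x -59, y 32 mm; open at 0.5 rad x -60, y 69 mm. With the leg at its mark the bar's inner face is 2 to 5 mm beyond the tip, so the finger inside the bar can sweep the lever. Take the bar 85 to 100 mm from its middle on +y, clear of the open lever.
- flat_brush: Bystander: flat paint brush, 214 x 42 x 22 mm, lying loose on the bench beside the cradle; origin under its middle.
- tape_masking: Bystander: roll of masking tape, 96 mm across, 25 mm high, lying loose on the bench on the other side; origin under its middle.
- marker_black: Bystander: marker pen, 140 x 16 x 18 mm, lying loose on the bench between the cradle and the robot; origin under its middle.

How it is judged:
By the outcome, as a careful person would: the job done as asked, in the order asked, and still so for the second after the job is handed in, while the arm keeps its last pose, push and grip.
It also fails if it takes over 34 s, if anything falls off the work surface, if the arm or the gripper's body presses on something with over 40 N, if the wrist force passes 120 N, or if a joint passes its speed limit or range.

ROBOT

A 6-joint arm with a two-finger parallel gripper is mounted at the origin on a cart in front of the work surface, level with it; the furniture and walls round the work are solid. World frame = base frame: x ahead of the robot, y to its left, z up, the work surface at z = 0. Lengths are in m, angles in degrees, forces in N, time in s.
With the tool pointing down it reaches from about 0.3 to 0.75 m from the base axis. Payload 8.5 kg.
Tool frame: the origin (TCP) lies on the centre line of the jaws, within the pads' length; the fingertips stand 17 mm ahead of it and the grasp point (between the pads) lies 2 mm behind it (env.tcp_to_tips is the distance from the TCP to the fingertips, in m); z points along the fingers, y is the line along which they close (so a half turn about z gives the same grasp; the last joint's range is limited). The gripper opens to 85 mm and grips with 20 to 120 N. Pads are 22 mm wide; open, the fingers measure 114 mm over their backs; the gripper's body (76 mm by 85 mm) begins 54 mm behind the grasp point. The pads swing forward as they close: fully open they stand 13 mm farther back than shut.
Start: joints at [62.894, 21.807, 74.336, -0, 83.858, -12.336], TCP at [0.14, 0.532, 0.248] pointing down, gripper open.
Joint ranges: [-178.18, 178.18], [-50.72, 133.34], [12.68, 142.11], [-81.47, 261.47], [9.98, 163.14], [-165.26, 165.26]. Speed limits (degrees/s): [136.94, 136.94, 180, 180, 180, 180].

INTERFACE

Orientations are given as a 3x3 rotation matrix whose columns are the frame's x, y, z axes.
In Python, from rig import env gives the robot as it stands. The module is installed in compiled form; this text tells all that it offers.
- The arm moves only by the shell command python3 -m pendant 'ROWS' [FORCE]. ROWS is JSON, a list of rows, each a list of 7 numbers: the opening, from 0 (shut) to 1 (fully open), then the shift along the tool's x, y, z in m, then the turn, a rotation vector about the tool's x, y, z in rad. A call has 1 to 5 rows; each row is the pose to reach, as a shift and turn from the pose commanded when the call began, along the tool's axes at that moment; what a row does not reach only later rows make up. A row lasts 1/8 s, in which the tool goes at most 62.5 mm and 10.7 degrees, less where a joint would pass 70% of its speed; a pose out of reach is approached as far as the arm can. A call with a gripper value outside its range is refused whole. The fingers move at their own pace and stop on an object; FORCE is the grip in N (left out, the last holds). Time passes only in rows, so rows that repeat a pose let the fingers close. It gives the time, the measured TCP pose, the force, the opening and the grip force at its end, in the units of the state.
- env.observe(): the state, without advancing time (a new reading comes with each control period).
- env.get_image(name): name is "scene" or "top"; returns a dict with "image" (384x512x3 uint8, blue, green, red), "fx", "fy", "cx", "cy" (pixels), "k1" (the pictures are not rectified: a ray, as slopes to the right and down, at radius r is drawn at 1 + k1 r^2 times it, then the intrinsics apply), "pose" (4x4, takes a point from camera to world coordinates). Camera axes: x right, y up, looking along -z (the intrinsics and any distortion apply to the point x, -y, -z); pixel columns grow to the right and rows downward; lengths in m; the calibration is good to about 2 mm. A picture is of the moment at which its call begins. There is no depth.
- env.close_job(): hands the job in; it is judged then, once.
Trained networks look in the newest picture that a camera, given by its name, has taken for a name from the list of things; names that differ only in an ending like _2 or _b are one class to them, and where a whole thing is asked for, a point or a joint stands for the part that bears it (a point fixed in the world has none). Each returns a list of dicts, best first, with "conf" (0 to 1); they miss things now and then, are a little off and sometimes report something else, mostly with a low value. They report only what shows in the picture. A call takes as long as a camera call.
- env.find_in(camera, thing): "bbox" ([centre column, centre row, width, height] in pixels, round what is visible of it).
- env.trace(camera, thing): "mask" (384x512 bool, what is visible of it) and "bbox" ([centre column, centre row, width, height] in pixels, round what is visible of it).
- env.tip_of(camera, thing): "centre" ([column, row] in pixels: a listed point, or the origin of a listed thing).
The state is a dict: "time_s": time; "q": joint angles; "qvel": joint speeds; "joint_efforts": joint torques, N m; "position": TCP position; "tool_rot": TCP orientation; "ft_force": force on the tool from outside, world axes, zero at the start; "wrist_torque": the same for the moment, N m; "grip_width": finger opening in m; "gripper_force": force on a finger pad.
Only numpy, scipy, OpenCV 4.12 (cv2) and the standard library are available. Lean on these libraries where they do the work, as an engineer would, in place of code of your own. Each camera call takes 0.05 s, during which the arm holds its last target. There are 200 camera calls.

## Working session

There is one attempt and no reset: what is moved stays moved. The work goes in short steps, Python scripts to look and compute and a shell command to move; the robot and the scene stay as the last step left them, time stands still between calls to the robot, and variables do not carry over. Pictures are saved under pics/ and viewed, at most 10 in all, crops included, and the job is handed in when it is done.

```bash
mkdir -p pics; cat > h.py <<'E'
import numpy as np, cv2
from rig import env
def ray(c,px):
    u=(px[0]-c["cx"])/c["fx"]; v=(px[1]-c["cy"])/c["fy"]
    x,y=u,v
    for _ in range(20):
        s=1+c["k1"]*(x*x+y*y); x,y=u/s,v/s
    P=np.array(c["pose"]); return P[:3,3],P[:3,:3]@np.array([x,-y,-1.])
def atz(c,px,z):
    o,d=ray(c,px); return o+d*(z-o[2])/d[2]
def proj(c,p):
    P=np.array(c["pose"]); q=P[:3,:3].T@(np.array(p)-P[:3,3]); x,y=q[0]/-q[2],-q[1]/-q[2]
    s=1+c["k1"]*(x*x+y*y); return np.array([c["fx"]*x*s+c["cx"],c["fy"]*y*s+c["cy"]])
E
python3 - <<'E'
from h import *
np.set_printoptions(precision=4,suppress=True)
s=env.observe(); print(s["time_s"],s["position"],s["tool_rot"],s["grip_width"])
ims=[]
for n in ["top","scene"]:
    c=env.get_image(n); ims.append(c["image"]); print(n,np.array(c["pose"])[:3,3],c["fx"],c["k1"])
    cv2.imwrite(f"pics/{n}0.png",cv2.resize(c["image"],(800,600)))
    for t,z in [("collar_face",.05),("leg_mark",.05),("foot_bar",.056),("lever_tip",.05),("flat_brush",0),("tape_masking",0),("marker_black",0)]:
        for r in env.tip_of(n,t)[:2]: print(t,np.array(r["centre"]),round(r["conf"],2),atz(c,r["centre"],z))
E
```

```text
0.0 [0.1401 0.5316 0.2477] [[-0.9669  0.255  -0.0007]
 [ 0.255   0.9669 -0.0013]
 [ 0.0003 -0.0014 -1.    ]] 0.08539930127454919
top [0.4839 0.0242 1.0238] 401.60968869471503 -0.04082018455486645
collar_face [287.9 165.5] 0.76 [ 0.6267 -0.0711  0.05  ]
foot_bar [288.6 213.8] 0.84 [ 0.5085 -0.0748  0.056 ]
lever_tip [259.1 191.5] 0.55 [ 0.5609 -0.0024  0.05  ]
flat_brush [220.4 143.6] 0.69 [0.6857 0.0993 0.    ]
tape_masking [342.8 157.2] 0.81 [ 0.66   -0.2177  0.    ]
marker_black [279.3 257.6] 0.86 [ 0.3984 -0.0594  0.    ]
scene [-0.143  -0.573   0.7345] 478.7214813648408 -0.04109733488022317
collar_face [316.  204.9] 0.82 [ 0.6215 -0.0641  0.05  ]
leg_mark [307.4 212.8] 0.62 [ 0.5839 -0.0662  0.05  ]
foot_bar [293.8 226.4] 0.69 [ 0.5187 -0.0763  0.056 ]
lever_tip [278.8 206.9] 0.76 [0.5601 0.0002 0.05  ]
flat_brush [279.1 187.7] 0.87 [0.6786 0.0953 0.    ]
flat_brush [317.6 204.8] 0.58 [ 0.6802 -0.0298  0.    ]
tape_masking [375.8 235.3] 0.7 [ 0.6675 -0.2056  0.    ]
marker_black [255.9 266.8] 0.9 [ 0.4116 -0.0554  0.    ]
```

View pics/top0.png

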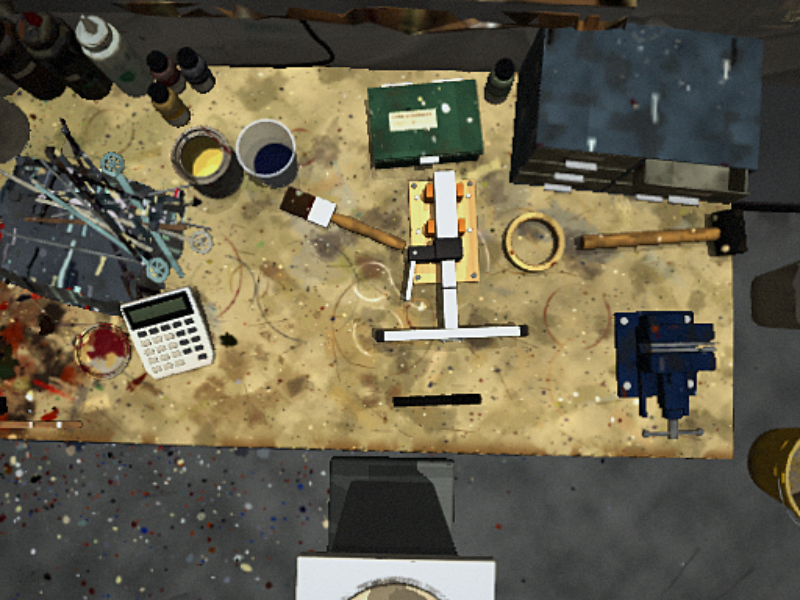

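```bash
python3 - <<'E'
from h import *
for n in ["top","scene"]:
    c=env.get_image(n); im=c["image"]
    crop=im[130:280,200:400] if n=="top" else im[150:300,200:400]
    cv2.imwrite(f"pics/{n}1.png",cv2.resize(crop,(800,600),interpolation=cv2.INTER_CUBIC))
    r=env.trace(n,"foot_bar")
    for k in r[:1]:
        b=cv2.minAreaRect(np.argwhere(k["mask"])[:,::-1].astype(np.float32)); print(n,k["conf"],k["bbox"],b)
        bp=cv2.boxPoints(b)
        for p in bp: print(p,atz(c,p,.06))
E
```

```text
top 0.74 [288.9, 192.9, 97.5, 51.2] ((287.57464599609375, 191.58177185058594), (51.176387786865234, 96.10414123535156), 88.80650329589844)
[239.00003 167.     ] [0.61804464 0.04804499 0.06      ]
[335.0833  164.99826] [ 0.62993207 -0.1848547   0.06      ]
[336.14926 216.16354] [ 0.50592388 -0.18917938  0.06      ]
[240.06598 218.16528] [0.49470377 0.0417814  0.06      ]
scene 0.97 [294.6, 226.4, 88.2, 53.2] ((298.3699035644531, 216.38079833984375), (100.04234313964844, 43.677978515625), 23.051301956176758)
[243.7915 216.89  ] [0.47062844 0.0303153  0.06      ]
[260.89386 176.69951] [0.62091029 0.10821052 0.06      ]
[352.9483 215.8716] [ 0.62864584 -0.16114597  0.06      ]
[335.84595 256.06207] [ 0.49277225 -0.20467133  0.06      ]
```

The top view shows the bar running from (378,336) to (527,330), the collar face near (449,260), the open lever from (413,258) to (408,298), the mark at about (449,288), and the marker at (437,399). All of these are clear of the arm.

View pics/top1.png

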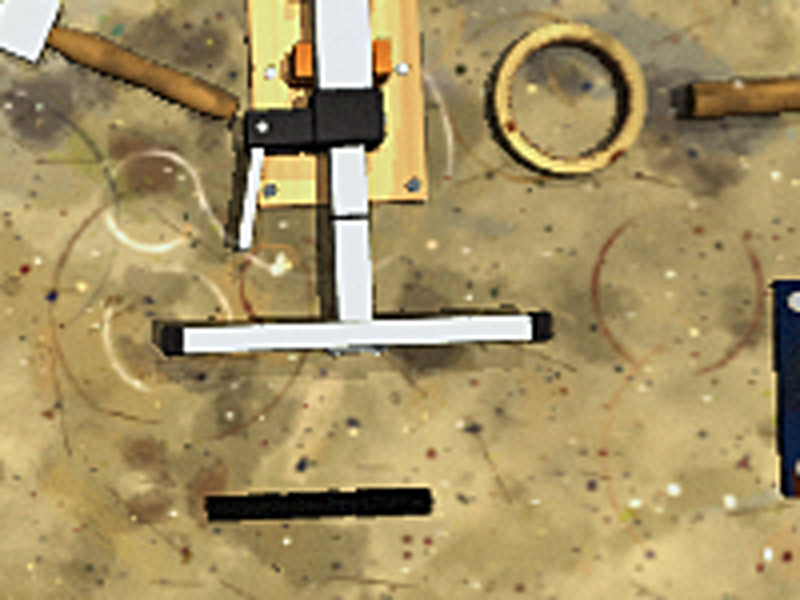

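View pics/scene1.png

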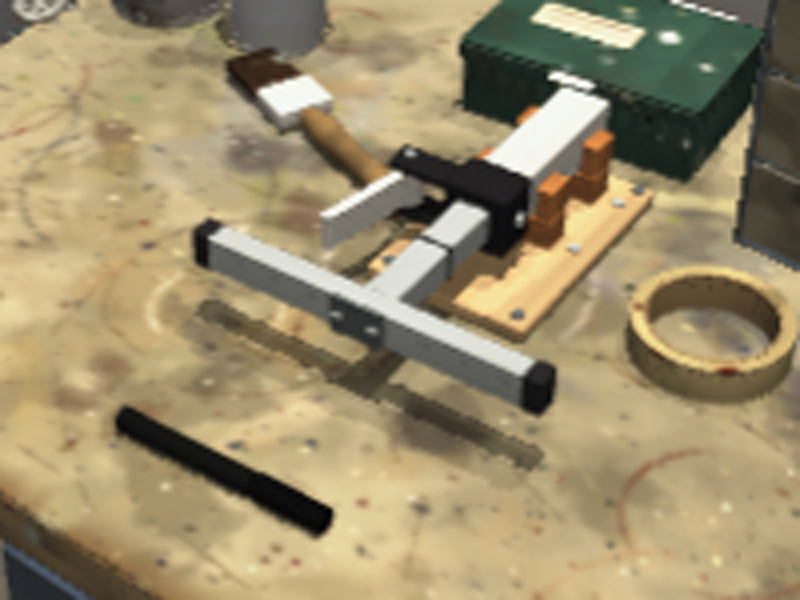

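The crops agree with each other. In the top crop (4x) the bar's steel top runs from (183,341) to (532,328), the mark line is at (351,215), the collar's front top edge is at y≈147 from 316 to 383, and the lever tip is at (245,247). The scene view shows the same layout with nothing between the arm and the bar.

```bash
python3 - <<'E'
from h import *
from scipy.optimize import least_squares
np.set_printoptions(precision=4,suppress=True)
T=env.get_image("top");S=env.get_image("scene")
f=lambda p,y0,x0=200:(x0+p[0]/4-.375,y0+p[1]/4-.375)
# obs: cam, px, local pt (x,y,z), moves-with-leg
O=[(T,f((183,341),130),(-.072,.105,.068),1),(T,f((532,328),130),(-.072,-.105,.068),1),
(T,f((351,214),130),(0,0,.061),1),(T,f((316,146),130),(0,.022,.072),0),(T,f((383,150),130),(0,-.022,.072),0),
(S,f((216,228),150),(-.072,.105,.068),1),(S,f((531,372),150),(-.072,-.105,.068),1),(S,f((527,202),150),(0,-.022,.072),0)]
def res(v):
    X,Y,a,d=v[:4]; r=[]
    for c,px,l,m in O:
        lx=l[0]-(d if m else 0); p=[X+np.cos(a)*lx-np.sin(a)*l[1],Y+np.sin(a)*lx+np.cos(a)*l[1],l[2]]
        r+=list(proj(c,p)-px)
    return np.array(r)
s=least_squares(res,[.62,-.068,0,.04],loss="soft_l1"); print(s.x,np.degrees(s.x[2])); print(res(s.x).reshape(-1,2))
E
```

```text
[ 0.6227 -0.0681  0.0592  0.0408] 3.393833866074895
[[-0.3116 -0.443 ]
 [ 0.3432  0.0493]
 [ 0.3405  0.1395]
 [-0.2729 -0.038 ]
 [ 1.3383 -1.5708]
 [-0.2279  0.6516]
 [-0.099  -0.4935]
 [-5.2487  0.8905]]
```

```bash
cat > rel.py <<'E'
import sys
from h import *
from scipy.spatial.transform import Rotation as R
np.set_printoptions(precision=4,suppress=True)
X0,Y0,A=0.6227,-0.0681,0.0592
ex=np.array([np.cos(A),np.sin(A),0]);ey=np.array([-np.sin(A),np.cos(A),0])
s=env.observe();p=np.array(s["position"]);Rt=np.array(s["tool_rot"])
l=np.array([(p-[X0,Y0,0])@ex,(p-[X0,Y0,0])@ey,p[2]])
print("t",s["time_s"],"local",l,"F local",np.array(s["ft_force"])@ex,np.array(s["ft_force"])@ey,s["ft_force"][2],"w",s["grip_width"],s["gripper_force"])
if len(sys.argv)>1:
    g=np.array(eval(sys.argv[1])); D=ex*(g[0]-l[0])+ey*(g[1]-l[1])+np.array([0,0,1])*(g[2]-l[2])
    G=np.c_[-ey*-1*-1,ex,[0,0,-1]]; G=np.c_[np.cross(ex,[0,0,-1]),ex,[0,0,-1]]
    print("shift",Rt.T@D,"turn",R.from_matrix(Rt.T@G).as_rotvec())
E
python3 -m pendant '[[1,-0.042,-0.035,0,0,0,0.15],[1,-0.084,-0.07,0,0,0,0.3],[1,-0.126,-0.105,0,0,0,0.45],[1,-0.168,-0.14,0,0,0,0.6],[1,-0.21,-0.175,0,0,0,0.75]]' 60; python3 rel.py "[-.1128,.093,.16]"
```

```text
time_s: 1.72
position: [0.2994, 0.3076, 0.2486]
tool_rot: [[-0.53, 0.848, 0.001], [0.848, 0.53, 0.0], [-0.0, 0.001, -1.0]]
ft_force: [0.5, 0.0, -0.3]
grip_width: 0.0853
gripper_force: 0.0
t 1.725 local [-0.3005  0.3942  0.2486] F local 0.5448954372313422 -0.012848393384233062 -0.34206711582824556 w 0.08528406944653497 0.0
shift [-0.3542  0.0206  0.0886] turn [ 0.0007 -0.0002  0.4991]
```

```bash
python3 -m pendant '[[1,-0.055,0.003,0.01,0,0,0.1],[1,-0.11,0.006,0.02,0,0,0.2],[1,-0.165,0.01,0.03,0,0,0.3],[1,-0.22,0.013,0.035,0,0,0.4],[1,-0.275,0.016,0.04,0,0,0.5]]'; python3 rel.py "[-.1128,.093,.16]"
```

```text
time_s: 2.35
position: [0.4599, 0.0833, 0.2083]
tool_rot: [[-0.059, 0.998, 0.0], [0.998, 0.059, 0.0], [0.0, 0.0, -1.0]]
ft_force: [0.3, 0.4, 0.3]
grip_width: 0.0853
gripper_force: 0.0
t 2.35 local [-0.1536  0.1608  0.2083] F local 0.2767968278303843 0.4279501594136392 0.2565683893395893 w 0.08531138645957523 0.0
shift [-0.0678  0.0408  0.0483] turn [ 0.0004 -0.0001  0.0002]
```

```bash
python3 -m pendant '[[1,-0.04,0,0.02,0,0,0],[1,-0.078,0.004,0.045,0,0,0],[1,-0.078,0.004,0.045,0,0,0]]'; python3 rel.py "[-.1128,.093,.054]"; python3 - <<'E'
from h import *
im=[]
for n in ["top","scene"]:
    c=env.get_image(n)["image"]; im.append(cv2.resize(c[130:280,180:380] if n=="top" else c[130:280,180:380],(400,300),interpolation=cv2.INTER_CUBIC))
cv2.imwrite("pics/2.png",np.hstack(im))
E
```

```text
time_s: 2.72
position: [0.4676, 0.0056, 0.162]
tool_rot: [[-0.06, 0.998, -0.003], [0.998, 0.06, 0.0], [0.001, -0.003, -1.0]]
ft_force: [-0.8, 1.0, 0.7]
grip_width: 0.0855
gripper_force: 0.0
t 2.725 local [-0.1504  0.0828  0.162 ] F local -0.7143862111045747 1.0165024277627857 0.6795594027645794 w 0.08549814137794946 0.0
shift [0.0102 0.0379 0.1079] turn [-0.0028 -0.0007  0.0004]
```

View pics/2.png

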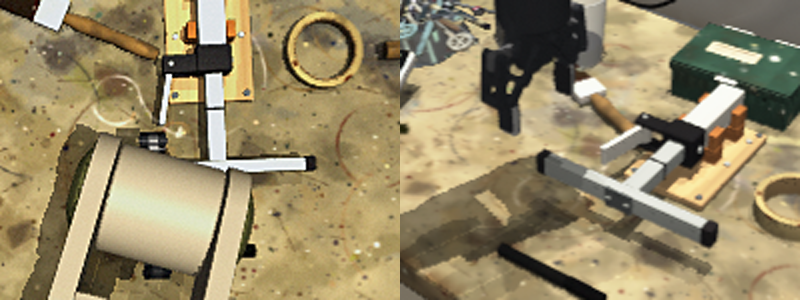

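The top view shows the open gripper beside the bar with its inner finger at (152,141), just outboard of the lever tip. The scene view shows it hovering above the bar. Next I centre over the bar and then go down.

```bash
python3 -m pendant '[[1,0.011,0.038,0.02,0,0,0],[1,0.011,0.038,0.05,0,0,0],[1,0.011,0.038,0.08,0,0,0],[1,0.011,0.038,0.107,0,0,0],[1,0.011,0.038,0.107,0,0,0]]'; python3 rel.py "[-.1128,.093,.054]"
```

```text
time_s: 3.45
position: [0.5045, 0.022, 0.0558]
tool_rot: [[-0.064, 0.998, -0.002], [0.998, 0.064, 0.001], [0.001, -0.002, -1.0]]
ft_force: [0.6, 0.1, 0.5]
grip_width: 0.0853
gripper_force: 0.0
t 3.45 local [-0.1126  0.0969  0.0558] F local 0.6323221685911288 0.07527768278396493 0.5005869885861391 w 0.08532531752667227 0.0
shift [-0.0039 -0.0002  0.0018] turn [-0.0022 -0.0007  0.0053]
```

```bash
python3 -m pendant '[[1,-0.003,0,0.001,0,0,-0],[0,-0.003,0,0.001,0,0,0],[0,-0.003,0,0.001,0,0,0],[0,-0.003,0,0.001,0,0,0],[0,-0.003,0,0.001,0,0,0]]' 40; python3 rel.py "[-.1128,.093,.054]"
```

```text
time_s: 4.08
position: [0.5054, 0.0178, 0.0556]
tool_rot: [[-0.063, 0.998, 0.0], [0.998, 0.063, -0.0], [-0.0, 0.0, -1.0]]
ft_force: [-1.6, 0.4, 5.7]
grip_width: 0.0154
gripper_force: 41.6
t 4.075 local [-0.112   0.0927  0.0556] F local -1.5660853712536964 0.5404070214421701 5.710288327633223 w 0.015369413441488768 41.56442999839783
shift [ 0.0003 -0.0008  0.0016] turn [0.0004 0.0001 0.0039]
```

```bash
python3 -m pendant '[[0,0,0.009,0,0,0,0],[0,0,0.018,0,0,0,0],[0,0,0.027,0,0,0,0],[0,0,0.036,0,0,0,0],[0,0,0.036,0,0,0,0]]' 40; python3 rel.py "[-.072,.093,.054]"; cat > look.py <<'E'
import sys
from h import *
out=[]
c=env.get_image("scene");out.append(cv2.resize(c["image"][175:250,265:365],(800,600),interpolation=cv2.INTER_CUBIC)); 
t=env.get_image("top");out.append(cv2.resize(t["image"][145:220,240:340],(800,600),interpolation=cv2.INTER_CUBIC))
cv2.imwrite(f"pics/{sys.argv[1]}.png",np.vstack([cv2.resize(o,(400,300),interpolation=cv2.INTER_AREA) for o in out]) if len(sys.argv)<3 else out[int(sys.argv[2])])
for n,cc in (("scene",c),("top",t)):
    for k in ("leg_mark","collar_face","lever_tip"):
        for r in env.tip_of(n,k)[:1]: print(n,k,np.array(r["centre"]).round(1),round(r["conf"],2),atz(cc,r["centre"],.05).round(4))
E
python3 look.py 3
```

```text
time_s: 4.7
position: [0.5403, 0.0202, 0.0556]
tool_rot: [[-0.064, 0.998, -0.003], [0.998, 0.064, -0.0], [0.0, -0.003, -1.0]]
ft_force: [-6.5, -0.8, 8.1]
grip_width: 0.0155
gripper_force: 41.9
t 4.7 local [-0.077   0.093   0.0556] F local -6.502698561467969 -0.38191424030942545 8.051734087367615 w 0.015506484793725893 41.894879937171936
shift [-0.      0.005   0.0016] turn [-0.0027 -0.0001  0.0044]
scene leg_mark [315.8 203.2] 0.87 [ 0.6267 -0.0598  0.05  ]
scene collar_face [317.5 204.4] 0.59 [ 0.6254 -0.0657  0.05  ]
scene lever_tip [279.8 207.4] 0.46 [ 0.56   -0.0029  0.05  ]
top leg_mark [284.3 170.5] 0.86 [ 0.6141 -0.0626  0.05  ]
top collar_face [289.2 166.3] 0.6 [ 0.6248 -0.0743  0.05  ]
```

View pics/3.png

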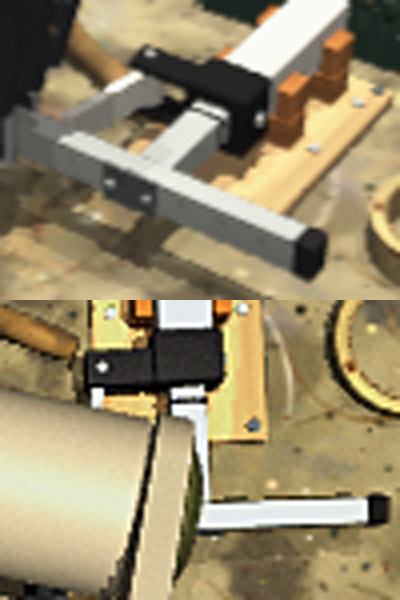

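The scene half shows the mark band at (207,112) just ahead of the collar face at (222,120). In the top half there is a thin white gap between the band at (188,400) and the collar edge at y≈388, so a few mm remain. I'll measure that gap from an intensity profile.

```bash
cat > prof.py <<'E'
from h import *
import rel
for n in ("top","scene"):
    c=env.get_image(n); g=cv2.cvtColor(c["image"],cv2.COLOR_BGR2GRAY).astype(np.float32)
    xs=np.arange(-.02,.0081,.001); o=[]
    for x in xs:
        P=[proj(c,np.array([rel.X0,rel.Y0,0])+rel.ex*x+rel.ey*y+[0,0,.061]) for y in np.linspace(-.007,.007,9)]
        P=np.array(P,np.float32); o.append(cv2.remap(g,P[:,:1],P[:,1:],cv2.INTER_CUBIC).mean())
    print(n,[(int(round(x*1000)),int(v)) for x,v in zip(xs,o)])
E
python3 prof.py
```

```text
t 5.1 local [-0.077   0.093   0.0556] F local -7.14440078809533 0.46537506442823856 6.897446025768197 w 0.015477686055066518 41.78830146789551
top [(-20, 169), (-19, 183), (-18, 203), (-17, 222), (-16, 238), (-15, 245), (-14, 240), (-13, 248), (-12, 270), (-11, 245), (-10, 153), (-9, 59), (-8, 34), (-7, 76), (-6, 144), (-5, 201), (-4, 247), (-3, 276), (-2, 278), (-1, 239), (0, 175), (1, 95), (2, 33), (3, 5), (4, -1), (5, 17), (6, 40), (7, 50), (8, 52)]
scene [(-20, 232), (-19, 233), (-18, 233), (-17, 233), (-16, 234), (-15, 235), (-14, 238), (-13, 239), (-12, 235), (-11, 218), (-10, 189), (-9, 152), (-8, 122), (-7, 110), (-6, 126), (-5, 160), (-4, 199), (-3, 226), (-2, 235), (-1, 224), (0, 198), (1, 163), (2, 123), (3, 88), (4, 58), (5, 38), (6, 25), (7, 18), (8, 15)]
```

```bash
python3 -m pendant '[[0,0,0.003,0,0,0,0],[0,0,0.005,0,0,0,0],[0,0,0.005,0,0,0,0]]' 40; python3 prof.py
```

```text
time_s: 5.58
position: [0.5442, 0.0205, 0.0556]
tool_rot: [[-0.064, 0.998, -0.005], [0.998, 0.064, -0.0], [0.0, -0.005, -1.0]]
ft_force: [-12.4, -1.7, 12.0]
grip_width: 0.0156
gripper_force: 42.4
t 5.575 local [-0.0731  0.0931  0.0556] F local -12.464640170711485 -0.982038585826432 12.040736589156353 w 0.0156433702375751 42.39100098609924
top [(-20, 180), (-19, 177), (-18, 174), (-17, 172), (-16, 169), (-15, 158), (-14, 150), (-13, 167), (-12, 202), (-11, 236), (-10, 250), (-9, 248), (-8, 247), (-7, 244), (-6, 193), (-5, 93), (-4, 26), (-3, 80), (-2, 202), (-1, 251), (0, 195), (1, 102), (2, 38), (3, 7), (4, -2), (5, 17), (6, 40), (7, 49), (8, 50)]
scene [(-20, 232), (-19, 232), (-18, 232), (-17, 232), (-16, 233), (-15, 233), (-14, 233), (-13, 233), (-12, 233), (-11, 235), (-10, 237), (-9, 239), (-8, 235), (-7, 219), (-6, 191), (-5, 159), (-4, 135), (-3, 129), (-2, 138), (-1, 150), (0, 152), (1, 138), (2, 110), (3, 81), (4, 54), (5, 37), (6, 25), (7, 18), (8, 15)]
```

```bash
python3 -m pendant '[[0,0,0.002,0,0,0,0],[0,0,0.0035,0,0,0,0],[0,0,0.0035,0,0,0,0]]' 40; python3 prof.py; python3 look.py 4
```

```text
time_s: 6.05
position: [0.5475, 0.0207, 0.0556]
tool_rot: [[-0.064, 0.998, -0.005], [0.998, 0.064, -0.0], [0.0, -0.005, -1.0]]
ft_force: [-13.1, -1.6, 11.2]
grip_width: 0.0158
gripper_force: 42.5
t 6.05 local [-0.0698  0.0931  0.0556] F local -13.198496684125084 -0.8537537762639835 11.166192696324389 w 0.015769344405137907 42.48464047908783
top [(-20, 189), (-19, 191), (-18, 190), (-17, 188), (-16, 185), (-15, 182), (-14, 181), (-13, 175), (-12, 170), (-11, 164), (-10, 155), (-9, 153), (-8, 176), (-7, 212), (-6, 248), (-5, 275), (-4, 265), (-3, 197), (-2, 107), (-1, 32), (0, 15), (1, 14), (2, 5), (3, 3), (4, 11), (5, 25), (6, 40), (7, 49), (8, 51)]
scene [(-20, 232), (-19, 232), (-18, 232), (-17, 232), (-16, 232), (-15, 232), (-14, 233), (-13, 232), (-12, 232), (-11, 232), (-10, 233), (-9, 233), (-8, 233), (-7, 235), (-6, 238), (-5, 237), (-4, 227), (-3, 205), (-2, 172), (-1, 133), (0, 97), (1, 67), (2, 44), (3, 29), (4, 19), (5, 15), (6, 14), (7, 15), (8, 15)]
scene collar_face [316.8 204.6] 0.81 [ 0.6237 -0.0649  0.05  ]
scene lever_tip [279.8 207.5] 0.47 [ 0.5597 -0.0032  0.05  ]
top leg_mark [284.3 168.3] 0.85 [ 0.6195 -0.0625  0.05  ]
top collar_face [288.8 197.1] 0.56 [ 0.5493 -0.075   0.05  ]
```

View pics/4.png

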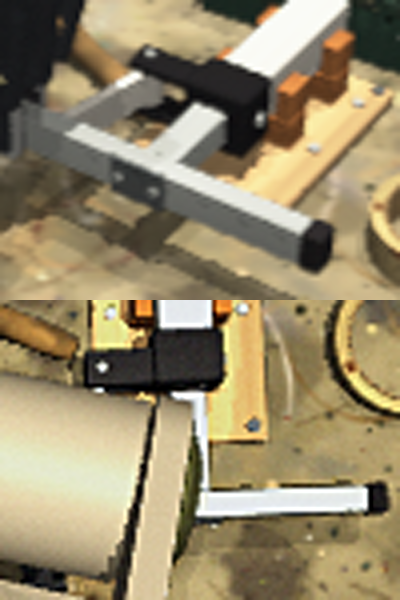

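The gap has closed: in both halves the band merges into the collar face, at (215,115) in the scene half and (188,390) in the top half. The profile puts the band's outer edge 2.6–2.9 mm out, so the leg is at the mark. Now I slide sideways.

```bash
python3 -m pendant '[[0,-0.004,0,0,0,0,0],[0,-0.008,0,0,0,0,0],[0,-0.012,0,0,0,0,0],[0,-0.016,0,0,0,0,0]]' 30; python3 prof.py | grep -v scene
```

```text
time_s: 7.05
position: [0.5472, 0.0138, 0.0548]
tool_rot: [[-0.063, 0.998, -0.008], [0.998, 0.064, 0.016], [0.016, -0.007, -1.0]]
ft_force: [-7.6, 49.0, 8.6]
grip_width: 0.0154
gripper_force: 43.3
t 7.05 local [-0.0706  0.0862  0.0548] F local -4.6847003190943335 49.37612552519677 8.581995652992921 w 0.015393528126522534 43.25113892555237
top [(-20, 143), (-19, 139), (-18, 135), (-17, 133), (-16, 129), (-15, 123), (-14, 115), (-13, 106), (-12, 101), (-11, 105), (-10, 105), (-9, 118), (-8, 161), (-7, 213), (-6, 256), (-5, 278), (-4, 254), (-3, 168), (-2, 65), (-1, 7), (0, 34), (1, 66), (2, 45), (3, 12), (4, 3), (5, 22), (6, 42), (7, 49), (8, 49)]
```

```bash
python3 -m pendant '[[0,0.004,0,0,0,0,0],[0,0.006,0.0005,0,0,0,0],[0,0.006,0.0005,0,0,0,0]]' 20; python3 rel.py
```

```text
time_s: 7.52
position: [0.5473, 0.0136, 0.0547]
tool_rot: [[-0.064, 0.998, -0.009], [0.998, 0.064, 0.005], [0.005, -0.008, -1.0]]
ft_force: [-12.9, 12.6, 7.7]
grip_width: 0.0152
gripper_force: 43.5
t 7.525 local [-0.0704  0.086   0.0547] F local -12.132491879895747 13.335161250673647 7.668009353577959 w 0.015201480377608047 43.455474972724915
```

```bash
python3 -m pendant '[[0.185,0,0,0,0,0,0],[0.185,0,0,0,0,0,0]]' 20; python3 rel.py
```

```text
time_s: 7.78
position: [0.5473, 0.0135, 0.0546]
tool_rot: [[-0.063, 0.998, -0.009], [0.998, 0.064, 0.005], [0.005, -0.008, -1.0]]
ft_force: [-12.6, 12.6, 6.7]
grip_width: 0.0158
gripper_force: 14.7
t 7.775 local [-0.0704  0.0859  0.0546] F local -11.793123076832577 13.275878994986442 6.720245025740121 w 0.015791552260960406 14.743750244379044
```

```bash
python3 -m pendant '[[0,0,0.0005,0,0,0,0],[0,-0.005,0.0005,0,0,0,0],[0,-0.01,0.0005,0,0,0,0],[0,-0.015,0.0005,0,0,0,0],[0,-0.015,0.0005,0,0,0,0]]' 20; python3 prof.py
```

```text
time_s: 8.4
position: [0.5483, 0.0004, 0.0539]
tool_rot: [[-0.063, 0.998, -0.01], [0.998, 0.063, 0.008], [0.009, -0.01, -1.0]]
ft_force: [-10.6, 24.0, 1.6]
grip_width: 0.0157
gripper_force: 22.4
t 8.4 local [-0.0702  0.0727  0.0539] F local -9.164563479954651 24.597848419848535 1.5798536304196396 w 0.015693350705161712 22.36193574965
top [(-20, 162), (-19, 158), (-18, 154), (-17, 152), (-16, 148), (-15, 142), (-14, 137), (-13, 133), (-12, 131), (-11, 135), (-10, 136), (-9, 144), (-8, 172), (-7, 204), (-6, 239), (-5, 272), (-4, 265), (-3, 182), (-2, 71), (-1, 1), (0, 18), (1, 47), (2, 33), (3, 11), (4, 9), (5, 25), (6, 42), (7, 49), (8, 50)]
scene [(-20, 232), (-19, 232), (-18, 232), (-17, 232), (-16, 233), (-15, 233), (-14, 233), (-13, 233), (-12, 233), (-11, 233), (-10, 233), (-9, 234), (-8, 235), (-7, 237), (-6, 238), (-5, 232), (-4, 215), (-3, 185), (-2, 148), (-1, 112), (0, 81), (1, 59), (2, 42), (3, 30), (4, 22), (5, 18), (6, 17), (7, 17), (8, 17)]
```

```bash
python3 -m pendant '[[0,-0.005,0.0005,0,0,0,0],[0,-0.01,0.0005,0,0,0,0],[0,-0.015,0.0005,0,0,0,0],[0,-0.02,0.0005,0,0,0,0],[0,-0.02,0.0005,0,0,0,0]]' 20; python3 prof.py; python3 look.py 5
```

```text
time_s: 9.12
position: [0.5497, -0.0195, 0.0536]
tool_rot: [[-0.063, 0.998, -0.011], [0.998, 0.063, 0.009], [0.009, -0.011, -1.0]]
ft_force: [-11.0, 23.6, 0.6]
grip_width: 0.0158
gripper_force: 22.4
t 9.125 local [-0.07    0.0528  0.0536] F local -9.596958727727566 24.165006786557722 0.5653278123224222 w 0.015776260160708155 22.412861455231905
top [(-20, 192), (-19, 190), (-18, 187), (-17, 185), (-16, 183), (-15, 180), (-14, 177), (-13, 173), (-12, 171), (-11, 168), (-10, 163), (-9, 159), (-8, 153), (-7, 150), (-6, 144), (-5, 140), (-4, 131), (-3, 114), (-2, 100), (-1, 85), (0, 81), (1, 68), (2, 39), (3, 11), (4, 3), (5, 21), (6, 41), (7, 49), (8, 48)]
scene [(-20, 229), (-19, 231), (-18, 232), (-17, 233), (-16, 233), (-15, 233), (-14, 234), (-13, 233), (-12, 233), (-11, 234), (-10, 234), (-9, 234), (-8, 236), (-7, 238), (-6, 239), (-5, 233), (-4, 215), (-3, 186), (-2, 148), (-1, 111), (0, 81), (1, 58), (2, 42), (3, 30), (4, 22), (5, 18), (6, 16), (7, 16), (8, 16)]
scene leg_mark [316.2 201.6] 0.8 [ 0.6326 -0.0568  0.05  ]
scene collar_face [318.2 202.3] 0.66 [ 0.6333 -0.0622  0.05  ]
scene lever_tip [287.7 211.8] 0.49 [ 0.5583 -0.0281  0.05  ]
```

View pics/5.png

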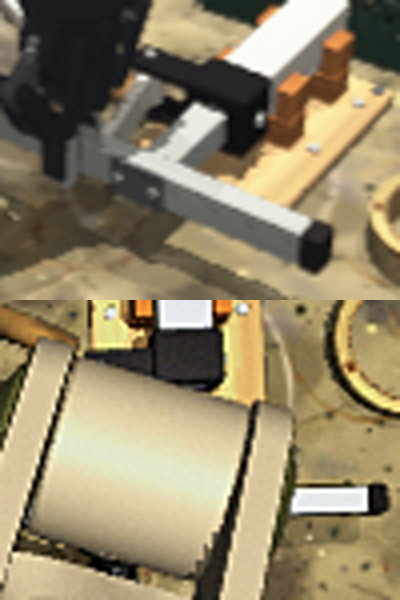

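The scene half shows the finger at (95,150) pushing the lever, whose end is at (115,140), in towards the leg. The mark is still at the collar face. In the top half the wrist hides the work.

```bash
python3 -m pendant '[[0,-0.003,0.0004,0,0,0,0],[0,-0.006,0.0004,0,0,0,0],[0,-0.006,0.0004,0,0,0,0]]' 20; python3 rel.py;  python3 -m pendant '[[0,-0.002,0,0,0,0,0],[0,-0.002,0,0,0,0,0]]' 20; python3 prof.py|grep -v top; python3 -m pendant '[[0,-0.002,0,0,0,0,0],[0,-0.002,0,0,0,0,0]]' 20; python3 rel.py
```

```text
time_s: 10.0
position: [0.55, -0.0249, 0.0534]
tool_rot: [[-0.064, 0.998, -0.013], [0.998, 0.064, 0.01], [0.01, -0.012, -1.0]]
ft_force: [-12.2, 25.6, 1.3]
grip_width: 0.0159
gripper_force: 24.2
t 10.0 local [-0.07    0.0474  0.0534] F local -10.662168621797546 26.325241622001386 1.3112438033254368 w 0.015927739521280904 24.21797141432762
time_s: 10.25
position: [0.55, -0.0259, 0.0534]
tool_rot: [[-0.064, 0.998, -0.013], [0.998, 0.064, 0.011], [0.012, -0.012, -1.0]]
ft_force: [-12.6, 30.6, 2.0]
grip_width: 0.0157
gripper_force: 28.9
t 10.25 local [-0.0701  0.0465  0.0534] F local -10.754660744390051 31.278561150218373 2.0264602126621654 w 0.01569450528367503 28.916581749217585
scene [(-20, 209), (-19, 221), (-18, 228), (-17, 232), (-16, 233), (-15, 234), (-14, 234), (-13, 234), (-12, 234), (-11, 234), (-10, 234), (-9, 235), (-8, 236), (-7, 238), (-6, 239), (-5, 234), (-4, 216), (-3, 187), (-2, 149), (-1, 112), (0, 81), (1, 58), (2, 42), (3, 30), (4, 22), (5, 18), (6, 17), (7, 17), (8, 16)]
time_s: 10.6
position: [0.5499, -0.0266, 0.0534]
tool_rot: [[-0.064, 0.998, -0.013], [0.998, 0.064, 0.013], [0.014, -0.013, -1.0]]
ft_force: [-12.3, 37.7, 3.1]
grip_width: 0.0159
gripper_force: 33.2
t 10.6 local [-0.0702  0.0457  0.0534] F local -10.071911323879077 38.35182478231387 3.1329953957773173 w 0.015915962621167613 33.19955664686859
```

```bash
python3 -m pendant '[[0,-0.002,0.001,0,0,0,0],[0,-0.002,0.001,0,0,0,0],[0,-0.002,0.001,0,0,0,0]]' 20; python3 prof.py|grep -v top; python3 look.py 6 0
```

```text
time_s: 10.98
position: [0.5499, -0.027, 0.0533]
tool_rot: [[-0.064, 0.998, -0.016], [0.998, 0.065, 0.016], [0.017, -0.015, -1.0]]
ft_force: [-16.2, 45.6, 6.6]
grip_width: 0.0157
gripper_force: 38.8
t 10.975 local [-0.0702  0.0453  0.0533] F local -13.452003288200332 46.517869914831046 6.617357974594407 w 0.0156979925497836 38.77477931440808
scene [(-20, 197), (-19, 205), (-18, 215), (-17, 224), (-16, 231), (-15, 234), (-14, 235), (-13, 234), (-12, 233), (-11, 234), (-10, 234), (-9, 235), (-8, 237), (-7, 239), (-6, 238), (-5, 231), (-4, 212), (-3, 182), (-2, 146), (-1, 110), (0, 80), (1, 57), (2, 41), (3, 30), (4, 22), (5, 18), (6, 16), (7, 16), (8, 17)]
scene leg_mark [316.9 204.7] 0.79 [ 0.6235 -0.0653  0.05  ]
scene collar_face [317.7 205.6] 0.6 [ 0.6217 -0.0688  0.05  ]
scene lever_tip [294.7 211.4] 0.68 [ 0.5697 -0.0399  0.05  ]
top collar_face [290.8 164.4] 0.79 [ 0.6296 -0.0782  0.05  ]
```

View pics/6.png

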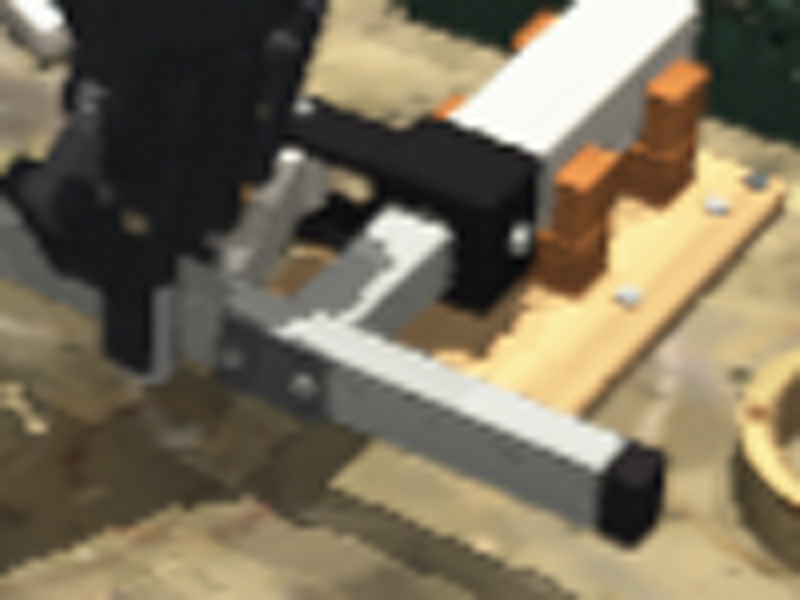

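The scene crop shows the lever end, at (240,260), tucked in beside the tube with the finger against it at (190,300). It has stopped moving, and the mark is at the collar face at (440,225). I'll relax the side push slightly and check again.

```bash
python3 -m pendant '[[0,0.002,0,0,0,0,0],[0,0.002,0,0,0,0,0],[0,0.002,0,0,0,0,0],[0,0.002,0,0,0,0,0]]' 20; python3 prof.py|grep -v top
```

```text
time_s: 11.98
position: [0.5499, -0.0269, 0.0533]
tool_rot: [[-0.064, 0.998, -0.016], [0.998, 0.065, 0.013], [0.014, -0.015, -1.0]]
ft_force: [-18.0, 34.6, 6.0]
grip_width: 0.0157
gripper_force: 38.2
t 11.975 local [-0.0702  0.0454  0.0533] F local -15.90055367402284 35.631296920413476 6.0490012114361615 w 0.015742238080881644 38.2123149902327
scene [(-20, 196), (-19, 205), (-18, 215), (-17, 224), (-16, 231), (-15, 234), (-14, 235), (-13, 234), (-12, 233), (-11, 234), (-10, 234), (-9, 235), (-8, 237), (-7, 239), (-6, 238), (-5, 231), (-4, 212), (-3, 182), (-2, 146), (-1, 110), (0, 80), (1, 58), (2, 41), (3, 30), (4, 22), (5, 18), (6, 17), (7, 17), (8, 17)]
```

```bash
python3 -c "
from rig import env
print(env.close_job())"
```

```text
the job is handed in; nothing more can be done
None
```

I handed the job in at about 12 s with the bar still held, the leg at its mark (about 0.3 mm out, ±0.5 mm by the images) and the lever swept in until it stopped; I never went near the brush, tape roll or marker, but took no final picture of them, and no verdict came back.

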